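# Push the test block into the free bay

### The arm

A 7-joint arm with a two-finger parallel gripper is mounted at the origin on a cart in front of the work surface, level with it; the furniture and walls round the work are solid. World frame = base frame: x ahead of the robot, y to its left, z up, the work surface at z = 0. Lengths are in m, angles in degrees, forces in N, time in s.
With the tool pointing down it reaches from about 0.425 to 0.875 m from the base axis. Payload 4.7 kg.
Tool frame: the origin (TCP) lies at the centre of the arm's flange, where the gripper is bolted on; the fingertips stand 182 mm ahead of it and the grasp point (between the pads) lies 164 mm ahead of it (env.grip_depth is the distance from the TCP to the grasp point, in m); z points along the fingers, y is the line along which they close (so a half turn about z gives the same grasp; the last joint's range is limited). The gripper opens to 87 mm and grips with 3 to 60 N. Pads are 19 mm wide; open, the fingers measure 117 mm over their backs; the gripper's body (75 mm by 190 mm) begins 51 mm behind the grasp point.
Start: joints at [66.984, 18.392, -4.016, 83.108, 1.295, 78.541, -3.26], TCP at [0.263, -0.595, 0.405] pointing down, gripper open.
Joint ranges: [-163.93, 163.93], [-17.29, 119.83], [-79.2, 71.16], [3.27, 140.29], [-89.18, 269.18], [5.43, 117.66], [-154.24, 154.24]. Speed limits (degrees/s): [147.25, 147.25, 180, 180, 180, 180, 180].

### API

Orientations are given as [roll, pitch, yaw] about the fixed x, y, z axes, in that order (R = Rz(yaw) Ry(pitch) Rx(roll)).
In Python, from cell import env gives the robot as it stands. The module is installed in compiled form; this text tells all that it offers.
- The arm moves only by the tool send_rows, never from a script. Its arguments are lists of equal length, an entry for each row: "xyz": the shift along the tool's x, y, z in m, a list of three; "rotation": the turn, a rotation vector about the tool's x, y, z in rad, a list of three; "jaw": the opening, from 0 (shut) to 1 (fully open). A call has 1 to 20 rows; each row shifts and turns the commanded pose from where the row before left it, along the tool's axes as they then stand; what a row does not reach is not made up. A row lasts 1/10 s, in which the tool goes at most 50 mm and 8.59 degrees, less where a joint would pass 70% of its speed; a pose out of reach is approached as far as the arm can. A call is refused whole if a number of a shift passes 0.05 or a number of a turn 0.15, either way. A call with a gripper value outside its range is refused whole. The fingers move at their own pace and stop on an object; "newtons" is the grip in N (left out, the last holds). Time passes only in rows, so rows that do not move let the fingers close. It gives the time, the measured TCP pose, the force, the opening and the grip force at its end, in the units of the state.
- env.get_obs(): the state, without advancing time (a new reading comes with each control period).
- env.read_camera(name): name is "scene" or "top" or "wrist"; returns a dict with "image" (480x640x3 uint8, blue, green, red), "fx", "fy", "cx", "cy" (pixels), "R" (3x3) and "t" (3): a world point X has camera coordinates R X + t. Camera axes: x right, y down, z forward; pixel columns grow to the right and rows downward; lengths in m; the calibration is good to about 2 mm. The wrist camera is an equidistant fisheye: a pixel r from the principal point sees the ray r / f radians off the axis. A picture is of the moment at which its call begins. There is no depth.
- env.sign_off(): hands the job in; it is judged then, once.
The state is a dict: "time_s": time; "qpos": joint angles; "joint_velocities": joint speeds; "effort": joint torques, N m; "tool_pos": TCP position; "tool_rot": TCP orientation; "force": force on the tool from outside, world axes, zero at the start; "wrist_torque": the same for the moment, N m; "grip_width": finger opening in m; "grasp_force": force on a finger pad.
Only numpy, scipy, OpenCV 4.12 (cv2) and the standard library are available. Lean on these libraries where they do the work, as an engineer would, in place of code of your own. Each camera call takes 0.05 s, during which the arm holds its last target. There are 200 camera calls.

### The job

Two of the gauge station's three bays already hold a specimen. Slide the rusty steel test block along the worktop, without lifting it, into the bay that is free, long side leading, until it rests against the sprung stop hidden under the hood and stays pressed against it when you let go. Be gentle: the stop must never take more than 12 N; and leave the two specimens and everything else where they are.

Things in the scene. Friction and masses are not known exactly. Their poses are not given: they have to be found in the camera images.
- block: rusty steel test block, flat, 58 (x) x 84 (y) x 17 (z) mm, about 0.6 kg (differs from run to run), loose on the worktop in front of the station; origin at the centre of its underside; its long sides run along its y axis. Sliding it along the worktop takes some 3 to 9 N
- station: fixed grey gauge station, three bays side by side open to the robot; origin on the worktop, middle of the mouths; x into the bays, y left. Ribs 18 wide, 27 high at y = -165, -55, 55, 165 mm, round noses 9 mm ahead of the origin; lanes 92 mm wide, no floor. Hood over x = 45 to 112, underside at 27, top 32 mm. Hidden sprung stops: see the bays
- bay1 (a point): middle of the left bay's mouth on the worktop (station y = +110 mm); axes as the station's. Each bay has under the hood a 40 mm wide sprung stop whose free face stands somewhere from x = 58 to 83 mm, different in each bay and run; it yields 1 mm per 1.5 N, at most 12 mm
- bay2 (a point): middle of the centre bay's mouth on the worktop (station y = 0); axes as the station's. In every bay the spring pushes a released block back a few mm until friction holds it, still bearing on the stop
- bay3 (a point): middle of the right bay's mouth on the worktop (station y = -110 mm); axes as the station's
- ore: dark reddish cut ore piece with bevelled corners, 48 x 72 x 21 mm, standing in one of the bays and sticking out from under the hood; origin at the centre of its underside
- resin: pale resin specimen slab, 50 x 74 x 20 mm, standing in another of the bays and sticking out from under the hood; origin at the centre of its underside
- white_bottle: white sample bottle, diameter 40 mm, 96 mm high, bystander right of the station; origin at the centre of its underside
- wax_cap: shallow round metal cap, diameter 42 mm, 10 mm high, bystander lying on the station's hood; origin at the centre of its underside

How it is judged (in metres and radians):
At the end, for the whole second after the job is handed in: Block flat and at rest in the free bay: origin 27 to 66 mm inside the mouth, within 8 mm of the bay's middle, square within 0.1 rad, still bearing on the station's stop with over 0.6 N after release; ore and resin within 12 mm, other things within 30 mm of where they were (((x of block in the frame of bay1 between 0.027 and 0.066 m and y of block in the frame of bay1 between -0.008 and 0.008 m) or (x of block in the frame of bay2 between 0.027 and 0.066 m and y of block in the frame of bay2 between -0.008 and 0.008 m) or (x of block in the frame of bay3 between 0.027 and 0.066 m and y of block in the frame of bay3 between -0.008 and 0.008 m)) and angle between the x axis of block and the x axis of station, either way round below 0.1 rad and angle between block's own z axis and vertical below 0.05 rad and contact force between block and station above 0.6 N and linear speed of block below 0.01 m/s and distance of each of ore, resin from where it was at the start of the episode below 0.012 m and distance of each of white_bottle, wax_cap from where it was at the start of the episode below 0.03 m); the robot touches nothing.
It fails at once if the station's stop (or any part of it) takes more than 12 N from the block (contact force between block and station above 12 N).
It fails at once if the block is lifted more than 12 mm off the worktop (height (world z) of block above 0.012 m).
It fails at once if the ore or the resin specimen is shifted more than 12 mm (distance of any of ore, resin from where it was at the start of the episode above 0.012 m).
It fails at once if the bottle or the cap is shifted more than 30 mm (distance of any of white_bottle, wax_cap from where it was at the start of the episode above 0.03 m).
It also fails if it takes over 72 s, if anything falls off the work surface, if the arm or the gripper's body presses on something with over 40 N, if the wrist force passes 120 N, or if a joint passes its speed limit or range.

## Working session

There is one attempt and no reset: what is moved stays moved. The work goes in short steps, Python scripts to look and compute and a tool call to move; the robot and the scene stay as the last step left them, time stands still between calls to the robot, and variables do not carry over. Pictures are saved under pics/ and viewed, at most 10 in all, crops included, and the job is handed in when it is done.

Besides the shell and the picture viewer there is one more tool, called after "Request:" by a JSON object that holds its "op" and its "data". send_rows: Moves the arm, as the interface text tells. Its arguments: {"type":"object","properties":{"xyz":{"type":"array"},"rotation":{"type":"array"},"jaw":{"type":"array"},"newtons":{"type":"number"}},"required":["xyz","rotation","jaw"]}

```bash
mkdir -p pics
python3 - <<'E'
from cell import env
import cv2
o=env.get_obs()
for k,v in o.items(): print(k,v)
for n in("scene","top"):
    c=env.read_camera(n); cv2.imwrite(f"pics/{n}0.png",c["image"]); print(n,c["fx"],c["cx"],c["cy"],c["R"],c["t"])
E
```

```text
time_s 0.0
qpos [66.98259704 18.43661026 -4.01553539 83.17609558  1.29490004 78.54055217
 -3.26036145]
joint_velocities [-0.00574542 -0.04712721  0.05294509  0.00824648  0.0127056  -0.02226199
 -0.13850761]
effort [ 1.11367656e-04 -4.91289175e+01 -4.04097140e-01 -3.12528670e+01
 -6.38931803e-02  4.37049405e-02  1.60246013e-04]
tool_pos [ 0.26244894 -0.59442146  0.40367849]
tool_rot [-1.79891981e+02  5.74867990e-03  2.38268066e+01]
force [-0.42431907  0.17762765 -0.41427132]
wrist_torque [ 0.01599174  0.07094065 -0.03300126]
grasp_force 0.0
grip_width 0.08691503483121944
scene 492.41991458077325 323.39440589614395 244.90566000792762 [[-0.76450924 -0.64438516  0.01712835]
 [-0.49459611  0.56934195 -0.65667681]
 [ 0.4134009  -0.51050711 -0.75397758]] [0.51719391 0.24733093 0.70496989]
top 555.8690408083778 303.1261449536056 242.37534742994393 [[-8.96286649e-04 -9.99703378e-01  2.43382877e-02]
 [-9.81712234e-01 -3.75361947e-03 -1.90333917e-01]
 [ 1.90368817e-01 -2.40637885e-02 -9.81417672e-01]] [0.11676489 0.57411421 0.95619788]
```

View pics/scene0.png

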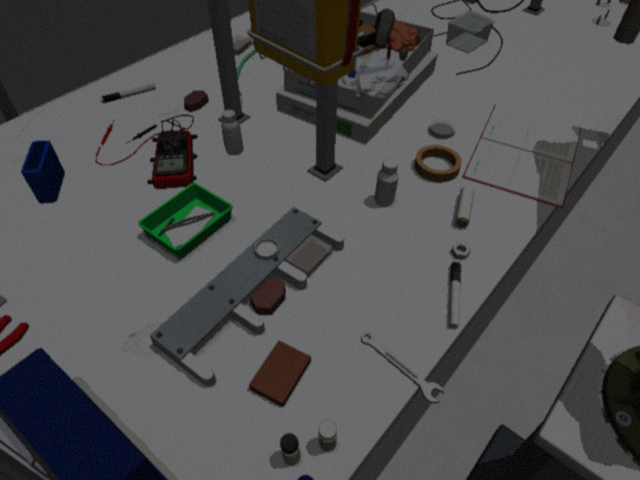

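View pics/top0.png

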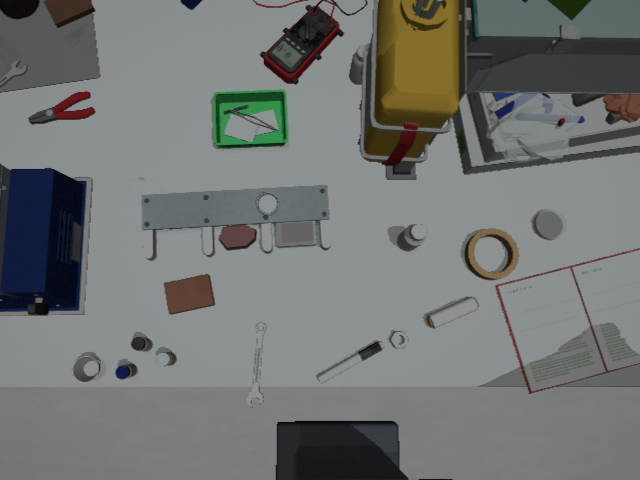

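Top view: the ore (238,236) fills the centre bay and the resin (295,234) the right one. Bay1, the left bay, is free, and the block is at (190,294). I'll enlarge both views to measure.

Run:
```python
import cv2
a=cv2.imread("pics/top0.png")[175:325,135:335]; cv2.imwrite("pics/top0c.png",cv2.convertScaleAbs(cv2.resize(a,None,fx=4,fy=4,interpolation=2),alpha=1.5))
a=cv2.imread("pics/scene0.png")[200:410,145:350]; cv2.imwrite("pics/scene0c.png",cv2.convertScaleAbs(cv2.resize(a,(574,588),interpolation=2),alpha=1.8))
```

```text
(no output)
```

View pics/top0c.png

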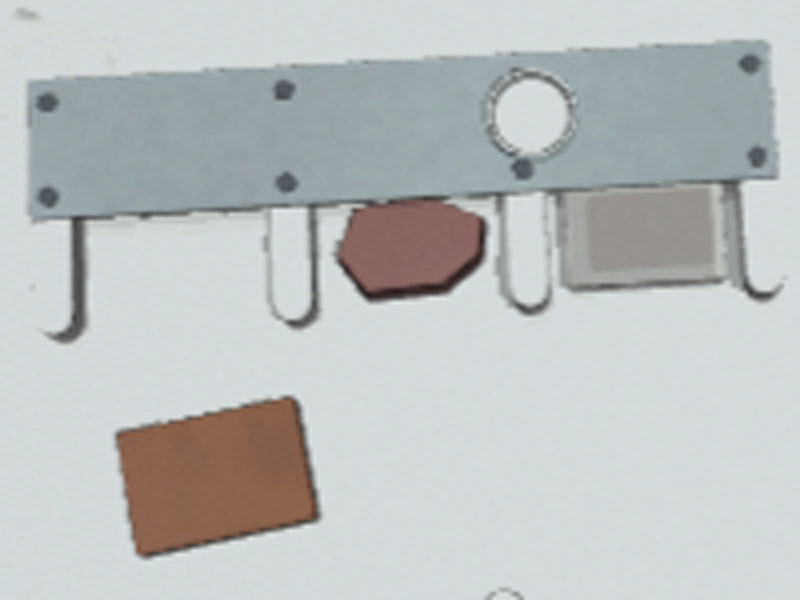

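View pics/scene0c.png

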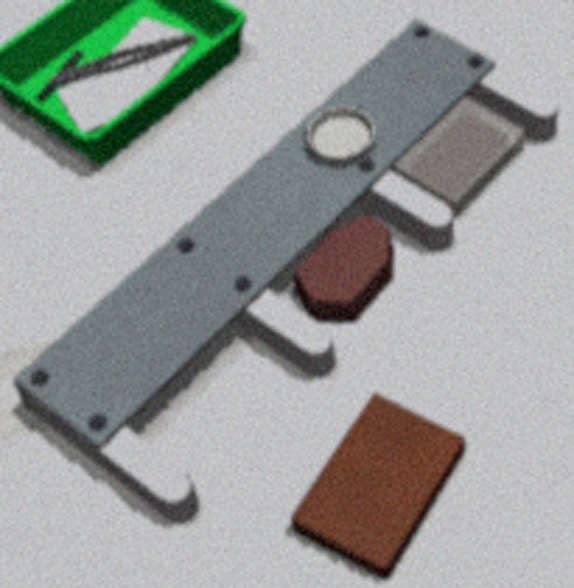

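Both crops are clear. In the top crop the hood corners are at (28,80), (768,40), (778,178), (30,218), and the block's top corners at (116,433), (294,397), (318,518), (141,556). The scene crop shows the same corners. Next I triangulate them.

```bash
cat > geo.py <<'E'
import numpy as np
from scipy.optimize import least_squares
def proj(c,X):
    p=X@c["R"].T+c["t"]; return p[:,:2]/p[:,2:]*[c["fx"],c["fy"]]+[c["cx"],c["cy"]]
def box(p,cx,cy):  # pose x,y,yaw(rad),z ; local corner xy
    c,s=np.cos(p[2]),np.sin(p[2]); L=np.c_[cx,cy]
    return np.c_[L@[[c,s],[-s,c]]+p[:2],np.full(len(L),p[3])]
def fit(obs,cx,cy,p0,fixz=None):
    f=lambda p:np.concatenate([(proj(c,box(p if fixz is None else [*p[:3],fixz],cx,cy))-uv).ravel() for c,uv in obs])
    r=least_squares(f,p0); return r.x,np.sqrt(np.mean(r.fun**2))
E
python3 - <<'E'
import numpy as np
from cell import env
from geo import *
T=env.read_camera("top");S=env.read_camera("scene")
t=lambda a:(np.array(a)+.5)/4-.5+[135,175]
s=lambda a:(np.array(a)+.5)/2.8-.5+[145,200]
# order: far-left, far-right, near-right, near-left
ht=t([(28,80),(768,40),(778,178),(30,218)]); hs=s([(17,380),(418,20),(495,65),(100,443)])
bt=t([(116,433),(294,397),(317,518),(141,556)]); bs=s([(293,522),(377,395),(464,438),(387,568)])
hx=[.112,.112,.045,.045]
hy=[.174,-.174,-.174,.174]
bx=[.029,.029,-.029,-.029];by=[.042,-.042,-.042,.042]
for nm,a,b,x,y,z in(("hood",ht,hs,hx,hy,.032),("block",bt,bs,bx,by,.017)):
    for o in([(T,a),(S,b)],[(T,a)],[(S,b)]):
        fz=None if len(o)==2 else z
        p,e=fit(o,x,y,[.55,.2,0,z],fz); print(nm,p.round(4),np.degrees(p[2]).round(2),e.round(2))
# station nose check
p,e=fit([(T,ht),(S,hs)],hx,hy,[.55,.2,0,.03])
c,sn=np.cos(p[2]),np.sin(p[2])
for yy in(.165,.055,-.055): 
  P=box([*p[:3],.027],[-.009,-.0],[yy,yy]); print(((proj(T,P)-[135,175]+.5)*4-.5).round(0).tolist(),((proj(S,P)-[145,200]+.5)*2.8-.5).round(0).tolist())
print("bay1",p[0]-sn*.11,p[1]+c*.11)
E
```

```text
hood [0.5677 0.2384 0.0631 0.029 ] 3.62 0.61
hood [0.5674 0.2391 0.0612 0.032 ] 3.5 0.12
hood [0.5657 0.2386 0.0656 0.032 ] 3.76 0.89
block [0.4841 0.3273 0.2213 0.013 ] 12.68 0.66
block [0.4843 0.3272 0.2164 0.017 ] 12.4 0.42
block [0.4822 0.3282 0.2244 0.017 ] 12.86 0.84
[[54.0, 334.0], [54.0, 315.0]] [[186.0, 493.0], [174.0, 483.0]]
[[294.0, 320.0], [293.0, 301.0]] [[328.0, 346.0], [316.0, 338.0]]
[[532.0, 306.0], [531.0, 287.0]] [[450.0, 220.0], [438.0, 213.0]]
bay1 0.5607206393689116 0.3481709644044083
```

Request:
{"op": "send_rows", "data": {"xyz": [[0, 0, 0], [0, 0, 0], [0, 0, 0], [0, 0, 0], [0, 0, 0], [0, 0, 0], [0, 0, 0], [0, 0, 0], [0, 0, 0], [0, 0, 0], [0, 0, 0]], "rotation": [[0, 0, -0.1375], [0, 0, -0.1375], [0, 0, -0.1375], [0, 0, -0.1375], [0, 0, -0.1375], [0, 0, -0.1375], [0, 0, -0.1375], [0, 0, -0.1375], [0, 0, -0.1375], [0, 0, -0.1375], [0, 0, 0]], "jaw": [1, 1, 1, 1, 1, 1, 1, 1, 1, 1, 1]}}

```text
time_s: 1.3
tool_pos: [0.2624, -0.5946, 0.4045]
tool_rot: [-180.0, -0.0, 102.6]
force: [0.2, -0.7, -0.7]
grip_width: 0.0869
grasp_force: 0.0
```

Request:
{"op": "send_rows", "data": {"xyz": [[0.027, 0.025, 0], [0.027, 0.025, 0], [0.027, 0.025, 0], [0.027, 0.025, 0], [0.027, 0.025, 0], [0.027, 0.025, 0], [0.027, 0.025, 0], [0.027, 0.025, 0], [0.027, 0.025, 0], [0.027, 0.025, 0], [0.027, 0.025, 0], [0.027, 0.025, 0], [0.027, 0.025, 0], [0.027, 0.025, 0], [0, 0, 0]], "rotation": [[0, 0, 0], [0, 0, 0], [0, 0, 0], [0, 0, 0], [0, 0, 0], [0, 0, 0], [0, 0, 0], [0, 0, 0], [0, 0, 0], [0, 0, 0], [0, 0, 0], [0, 0, 0], [0, 0, 0], [0, 0, 0], [0, 0, 0]], "jaw": [1, 1, 1, 1, 1, 1, 1, 1, 1, 1, 1, 1, 1, 1, 1]}}

```text
time_s: 2.8
tool_pos: [0.5236, -0.1432, 0.4051]
tool_rot: [179.9, -0.1, 102.9]
force: [-0.0, 0.1, 0.1]
grip_width: 0.087
grasp_force: 0.0
```

Request:
{"op": "send_rows", "data": {"xyz": [[0.034, 0.005, 0], [0.034, 0.005, 0], [0.034, 0.005, 0], [0.034, 0.005, 0], [0.034, 0.005, 0], [0.034, 0.005, 0], [0.034, 0.005, 0], [0.034, 0.005, 0], [0.034, 0.005, 0], [0.034, 0.005, 0], [0.034, 0.005, 0], [0.034, 0.005, 0], [0.034, 0.005, 0], [0.034, 0.005, 0], [0, 0, 0], [0, 0, 0]], "rotation": [[0, 0, 0], [0, 0, 0], [0, 0, 0], [0, 0, 0], [0, 0, 0], [0, 0, 0], [0, 0, 0], [0, 0, 0], [0, 0, 0], [0, 0, 0], [0, 0, 0], [0, 0, 0], [0, 0, 0], [0, 0, 0], [0, 0, 0], [0, 0, 0]], "jaw": [1, 1, 1, 1, 1, 1, 1, 1, 1, 1, 1, 1, 1, 1, 1, 1]}}

```text
time_s: 4.4
tool_pos: [0.4859, 0.3307, 0.4043]
tool_rot: [-180.0, 0.0, 102.6]
force: [0.5, -0.6, 0.1]
grip_width: 0.0869
grasp_force: 0.0
```

```bash
cat > rel.py <<'E'
import numpy as np
from scipy.spatial.transform import Rotation as Ro
from cell import env
def rel(xyz,yaw):
    "shift in present tool axes and turn to reach a tool-down pose"
    o=env.get_obs(); R=Ro.from_euler("xyz",o["tool_rot"],degrees=True)
    W=Ro.from_euler("xyz",[180,0,yaw],degrees=True)
    print("t",round(o["time_s"],2),"pos",o["tool_pos"].round(4),"rot",o["tool_rot"].round(2),"F",o["force"].round(2),"w",round(o["grip_width"],4),"q7",o["qpos"][6].round(0))
    print("shift",R.inv().apply(np.array(xyz)-o["tool_pos"]).round(4),"turn",(R.inv()*W).as_rotvec().round(4))
E
python3 - <<'E'
from rel import *
import cv2
rel([.484,.3273,.186],102.6)
c=env.read_camera("wrist"); cv2.imwrite("pics/w1.png",c["image"]); print(c["fx"],c["cx"],c["cy"],c["R"],c["t"])
E
```

```text
t 4.4 pos [0.4859 0.3307 0.4043] rot [-1.7995e+02  3.0000e-02  1.0258e+02] F [ 0.46 -0.59  0.05] w 0.0869 q7 -35.0
shift [-0.0028 -0.0024  0.2183] turn [-0.0008  0.0005 -0.0004]
371.64829954431775 327.9687777580135 242.19621674432216 [[ 0.97597545  0.2178766  -0.00130794]
 [ 0.2100438  -0.93925908  0.27142953]
 [ 0.05790965 -0.26518328 -0.96245743]] [-0.54558624  0.17476418  0.44829912]
```

View pics/w1.png

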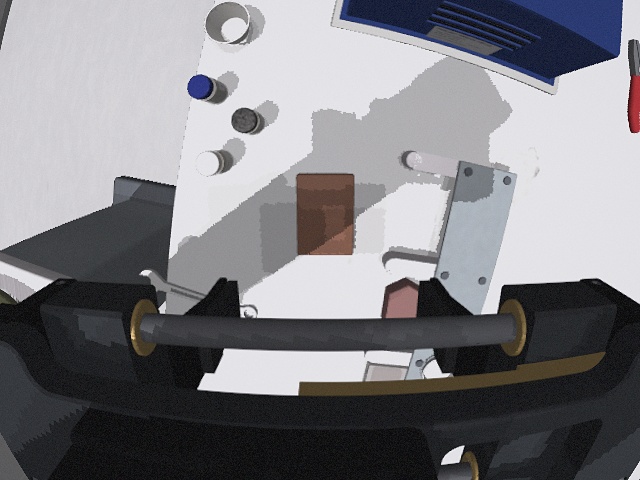

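The wrist view shows the block square to the tool, with corners at (297,174), (354,174), (354,254), (297,254). The two noses of the free bay are at (401,158) and (383,261), and hood corners at (459,161) and (517,176). I'll cross-check positions from these.

```bash
cat >> geo.py <<'E'
def ray(c,uv,z):
    d=(np.array(uv,float)-[c["cx"],c["cy"]])/[c["fx"],c["fy"]]; th=np.linalg.norm(d)
    v=np.r_[d/th*np.sin(th),np.cos(th)]; w=c["R"].T@v; o=-c["R"].T@c["t"]
    return o+w*(z-o[2])/w[2]
E
python3 - <<'E'
from geo import *
from cell import env
c=env.read_camera("wrist")
B=np.array([ray(c,p,.017) for p in[(297,174),(354,174),(354,254),(297,254)]]);print(B.round(4).tolist(),B.mean(0).round(4))
a=np.radians(3.55);
for n,p,z in(("nose1",(401,158),.027),("nose2",(383,261),.027),("hoodnl",(459,161),.032),("hoodfl",(517,176),.032)):
    X=ray(c,p,z);d=X[:2]-[.567,.2388]; print(n,X.round(4),"station",(d@[[np.cos(a),-np.sin(a)],[np.sin(a),np.cos(a)]]).round(4))
E
```

```text
[[0.4476, 0.3612, 0.017], [0.5025, 0.3733, 0.017], [0.5216, 0.293, 0.017], [0.464, 0.2802, 0.017]] [0.4839 0.3269 0.017 ]
nose1 [0.5424 0.3998 0.027 ] station [-0.0145  0.1622]
nose2 [0.551 0.295 0.027] station [-0.0125  0.0571]
hoodnl [0.599 0.412 0.032] station [0.0426 0.1709]
hoodfl [0.6667 0.4152 0.032 ] station [0.1104 0.1698]
```

Request:
{"op": "send_rows", "data": {"xyz": [[-0.0015, -0.001, 0.02], [-0.0015, -0.001, 0.02], [0, 0, 0.02], [0, 0, 0.02], [0, 0, 0.02], [0, 0, 0.02], [0, 0, 0.02], [0, 0, 0.02], [0, 0, 0.02], [0, 0, 0.01], [0, 0, 0.01], [0, 0, 0.01], [0, 0, 0.005], [0, 0, 0.003], [0, 0, 0], [0, 0, 0]], "rotation": [[0, 0, 0], [0, 0, 0], [0, 0, 0], [0, 0, 0], [0, 0, 0], [0, 0, 0], [0, 0, 0], [0, 0, 0], [0, 0, 0], [0, 0, 0], [0, 0, 0], [0, 0, 0], [0, 0, 0], [0, 0, 0], [0, 0, 0], [0, 0, 0]], "jaw": [1, 1, 1, 1, 1, 1, 1, 1, 1, 1, 1, 1, 1, 1, 1, 1]}}

```text
time_s: 6.1
tool_pos: [0.4848, 0.3274, 0.1872]
tool_rot: [180.0, -0.0, 102.6]
force: [0.1, -0.6, 0.4]
grip_width: 0.0871
grasp_force: 0.0
```

Request:
{"op": "send_rows", "data": {"xyz": [[0, 0, 0], [0, 0, 0], [0, 0, 0], [0, 0, 0], [0, 0, 0], [0, 0, 0], [0, 0, 0], [0, 0, 0], [0, 0, 0], [0, 0, 0]], "rotation": [[0, 0, 0], [0, 0, 0], [0, 0, 0], [0, 0, 0], [0, 0, 0], [0, 0, 0], [0, 0, 0], [0, 0, 0], [0, 0, 0], [0, 0, 0]], "jaw": [0.6, 0.6, 0.6, 0.6, 0.6, 0.6, 0.6, 0.6, 0.6, 0.6], "newtons": 20}}

```text
time_s: 7.1
tool_pos: [0.4839, 0.327, 0.1866]
tool_rot: [-179.9, 0.1, 102.6]
force: [-4.5, -2.2, 5.2]
grip_width: 0.0576
grasp_force: 20.0
```

```bash
python3 -c "
from rel import *
import numpy as np
a=np.radians(3.55);b=np.array([.567-np.sin(a)*.11,.2388+np.cos(a)*.11]);print(b)
p=b+np.array([np.cos(a),np.sin(a)])*-.05
rel([*p,.185],93.55)"
```

```text
[0.56018885 0.34858893]
t 7.1 pos [0.4839 0.327  0.1866] rot [-1.7986e+02  5.0000e-02  1.0262e+02] F [-4.47 -2.16  5.15] w 0.0576 q7 -44.0
shift [0.0123 0.0298 0.0015] turn [-0.0023  0.0011  0.1583]
```

Request:
{"op": "send_rows", "data": {"xyz": [[0.002, 0.003, 0], [0.002, 0.003, 0], [0.002, 0.003, 0], [0.002, 0.003, 0], [0.002, 0.003, 0], [0.002, 0.003, 0], [0.002, 0.003, 0], [0.002, 0.003, 0], [0, 0.003, 0], [0, 0, 0], [0, 0, 0]], "rotation": [[0, 0, 0.02], [0, 0, 0.02], [0, 0, 0.02], [0, 0, 0.02], [0, 0, 0.02], [0, 0, 0.02], [0, 0, 0.02], [0, 0, 0.018], [0, 0, 0], [0, 0, 0], [0, 0, 0]], "jaw": [0.6, 0.6, 0.6, 0.6, 0.6, 0.6, 0.6, 0.6, 0.6, 0.6, 0.6]}}

```text
time_s: 8.2
tool_pos: [0.5075, 0.3467, 0.1866]
tool_rot: [-179.8, 0.1, 93.6]
force: [-8.4, -2.8, 7.8]
grip_width: 0.0581
grasp_force: 20.0
```

Run:
```python
from rel import *
import cv2
a=np.radians(3.55);b=np.array([.5602,.3486])
p=b+np.array([np.cos(a),np.sin(a)])*-.05
rel([*p,.186],93.55)
t=env.read_camera("top")["image"][195:315,140:240]
w=env.read_camera("wrist")["image"]; cv2.imwrite("pics/w2full.png",w)
v=[cv2.convertScaleAbs(cv2.resize(t,(400,480),interpolation=2),alpha=1.4),w[0:1,0:1]]
cv2.imwrite("pics/m2.png",np.hstack([v[0],cv2.resize(w[80:380,200:450],(400,480),interpolation=2)]))
```

```text
t 8.2 pos [0.5075 0.3467 0.1866] rot [-1.7979e+02  1.1000e-01  9.3600e+01] F [-8.37 -2.82  7.76] w 0.0581 q7 -52.0
shift [-0.0014  0.0027  0.0006] turn [-0.0037  0.002   0.0009]
```

View pics/m2.png

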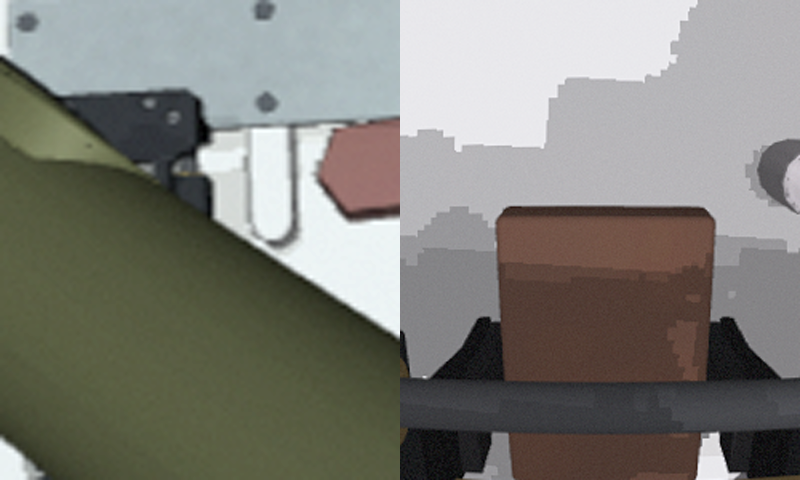

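The wrist half shows the block's left top edge from (498,215) to (714,215) in the crop, with rib 1's nose only partly in view. I need a wider crop.

Run:
```python
import cv2
w=cv2.imread("pics/w2full.png")
cv2.imwrite("pics/w2c.png",cv2.convertScaleAbs(cv2.resize(w[140:260,380:540],(800,600),interpolation=2),alpha=1.2))
```

```text
(no output)
```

View pics/w2c.png

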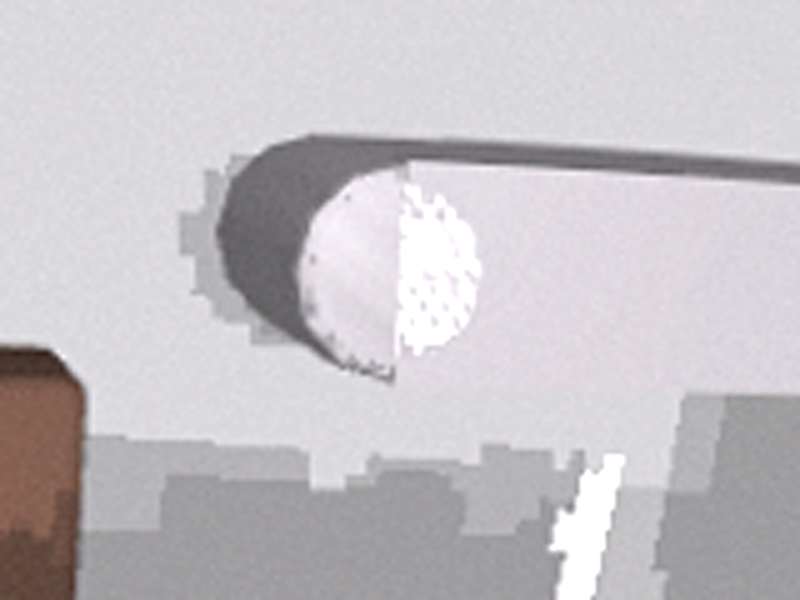

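Rib 1's nose has its tip at (298,268). Its side edges meet the cap at (410,160) and (395,383), and the block's end top edge is at y≈378. I'll compute the gap.

Run:
```python
from geo import *
from cell import env
c=env.read_camera("wrist")
a=np.radians(3.55)
for n,p,z in(("tip",(298,268),.027),("outer",(410,160),.027),("inner",(395,383),.027),("outer2",(790,184),.027),("blockR",(60,378),.017),("blockL",((261-380)*5,374),.017)):
    X=ray(c,np.array(p)/5+[380,140],z);d=X[:2]-[.5602,.3486]; print(n,X.round(4),"bay",(d@[[np.cos(a),-np.sin(a)],[np.sin(a),np.cos(a)]]).round(4))
```

```text
tip [0.5466 0.4025 0.027 ] bay [-0.0102  0.0546]
outer [0.5549 0.4118 0.027 ] bay [-0.0014  0.0634]
inner [0.5559 0.3941 0.027 ] bay [-0.0014  0.0457]
outer2 [0.5901 0.414  0.027 ] bay [0.0338 0.0634]
blockR [0.5305 0.3904 0.017 ] bay [-0.027   0.0436]
blockL [0.4766 0.3873 0.017 ] bay [-0.081   0.0438]
```

Request:
{"op": "send_rows", "data": {"xyz": [[-0.001, 0, 0], [-0.001, 0, 0], [0, 0.002, 0], [0, 0.003, 0], [0, 0.003, 0], [0, 0.003, 0], [0, 0.003, 0], [0, 0.003, 0], [0, 0, 0]], "rotation": [[0, 0, 0], [0, 0, 0], [0, 0, 0], [0, 0, 0], [0, 0, 0], [0, 0, 0], [0, 0, 0], [0, 0, 0], [0, 0, 0]], "jaw": [0.6, 0.6, 0.6, 0.6, 0.6, 0.6, 0.6, 0.6, 0.6]}}

```text
time_s: 9.25
tool_pos: [0.5244, 0.3469, 0.1866]
tool_rot: [-179.8, -0.1, 93.6]
force: [-6.6, 0.4, 4.2]
grip_width: 0.0575
grasp_force: 20.0
```

Run:
```python
from rel import *
a=np.radians(3.55)
rel([.5602-.012*np.cos(a),.3486-.012*np.sin(a),.187],93.55)
```

```text
t 9.25 pos [0.5244 0.3469 0.1866] rot [-1.7981e+02 -5.0000e-02  9.3650e+01] F [-6.6   0.39  4.23] w 0.0575 q7 -51.0
shift [-0.0006  0.0238 -0.0005] turn [-0.0033 -0.0009  0.0017]
```

Request:
{"op": "send_rows", "data": {"xyz": [[-0.0005, 0.002, 0], [0, 0.002, 0], [0, 0.002, 0], [0, 0.002, 0], [0, 0.002, 0], [0, 0, 0]], "rotation": [[0, 0, 0.0015], [0, 0, 0], [0, 0, 0], [0, 0, 0], [0, 0, 0], [0, 0, 0]], "jaw": [0.6, 0.6, 0.6, 0.6, 0.6, 0.6]}}

```text
time_s: 9.85
tool_pos: [0.5342, 0.3472, 0.1866]
tool_rot: [-179.8, -0.0, 93.6]
force: [-7.1, 0.3, 4.5]
grip_width: 0.0578
grasp_force: 20.0
```

Request:
{"op": "send_rows", "data": {"xyz": [[0, 0.002, 0], [0, 0.002, 0], [0, 0.002, 0], [0, 0.002, 0], [0, 0.002, 0], [0, 0, 0]], "rotation": [[0, 0, 0], [0, 0, 0], [0, 0, 0], [0, 0, 0], [0, 0, 0], [0, 0, 0]], "jaw": [0.6, 0.6, 0.6, 0.6, 0.6, 0.6]}}

```text
time_s: 10.45
tool_pos: [0.5442, 0.3478, 0.1866]
tool_rot: [-179.8, -0.0, 93.6]
force: [-6.8, 0.2, 5.4]
grip_width: 0.0581
grasp_force: 20.0
```

Run:
```python
from rel import *
a=np.radians(3.55)
rel([.5602-.012*np.cos(a),.3486-.012*np.sin(a),.187],93.55)
```

```text
t 10.45 pos [0.5442 0.3478 0.1866] rot [-1.7979e+02 -5.0000e-02  9.3570e+01] F [-6.78  0.22  5.44] w 0.0581 q7 -50.0
shift [-0.0002  0.004  -0.0004] turn [-0.0036 -0.0008  0.0004]
```

Request:
{"op": "send_rows", "data": {"xyz": [[0, 0, 0], [0, 0, 0], [0, 0, 0], [0, 0, 0], [0, 0, 0], [0, 0, -0.005], [0, 0, -0.01], [0, 0, -0.015], [0, 0, -0.015], [0, 0, -0.015], [0, -0.012, 0], [0, -0.012, 0], [0, -0.012, 0], [0, -0.012, 0], [0, 0, 0]], "rotation": [[0, 0, 0], [0, 0, 0], [0, 0, 0], [0, 0, 0], [0, 0, 0], [0, 0, 0], [0, 0, 0], [0, 0, 0], [0, 0, 0], [0, 0, 0], [0, 0, 0], [0, 0, 0], [0, 0, 0], [0, 0, 0], [0, 0, 0]], "jaw": [0.72, 0.72, 0.72, 0.72, 0.72, 0.72, 0.72, 0.72, 0.72, 0.72, 0.5, 0.5, 0.5, 0.5, 0.5]}}

```text
time_s: 11.95
tool_pos: [0.4957, 0.3438, 0.2461]
tool_rot: [-179.9, 0.1, 93.6]
force: [-0.2, -0.1, -0.0]
grip_width: 0.0436
grasp_force: 0.0
```

Request:
{"op": "send_rows", "data": {"xyz": [[0, 0, 0], [0, 0, 0], [0, 0, 0], [0, 0, 0], [0, 0, 0], [0, 0, 0], [0, 0, 0], [0, 0, 0], [0, 0, 0], [0, 0, 0], [0, 0, 0], [0, 0, 0], [0, 0, 0]], "rotation": [[0, 0, -0.131], [0, 0, -0.131], [0, 0, -0.131], [0, 0, -0.131], [0, 0, -0.131], [0, 0, -0.131], [0, 0, -0.131], [0, 0, -0.131], [0, 0, -0.131], [0, 0, -0.131], [0, 0, -0.131], [0, 0, -0.131], [0, 0, 0]], "jaw": [0.5, 0.5, 0.5, 0.5, 0.5, 0.5, 0.5, 0.5, 0.5, 0.5, 0.5, 0.5, 0.5]}}

```text
time_s: 13.25
tool_pos: [0.4985, 0.3432, 0.2462]
tool_rot: [180.0, -0.0, -176.5]
force: [0.4, -0.4, -0.2]
grip_width: 0.0435
grasp_force: 0.0
```

Run:
```python
from rel import *
import cv2
a=np.radians(3.55)
rel([.5602-.065*np.cos(a),.3486-.065*np.sin(a),.187],183.55)
c=env.read_camera("wrist"); cv2.imwrite("pics/w3.png",c["image"])
```

```text
t 13.25 pos [0.4985 0.3432 0.2462] rot [ 1.7998e+02 -5.0000e-02 -1.7647e+02] F [ 0.42 -0.45 -0.25] w 0.0435 q7 31.0
shift [0.0031 0.0016 0.0592] turn [ 0.0003 -0.0008 -0.0004]
```

View pics/w3.png

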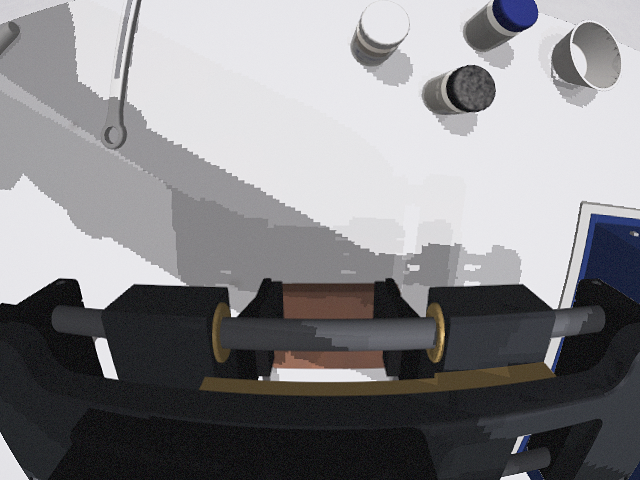

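The wrist camera now looks away from the station. The block's rear top edge is at about (328,291), between the fingers.

Run:
```python
from geo import *
from cell import env
import cv2
c=env.read_camera("wrist")
a=np.radians(3.55)
col=c["image"][270:300,328].astype(int); print(col.sum(1).tolist())
for v in(284,291):
    d=ray(c,(328,v),.017 if v==291 else 0)[:2]-[.5602,.3486]; print(v,(d@[[np.cos(a),-np.sin(a)],[np.sin(a),np.cos(a)]]).round(4))
```

```text
[397, 393, 397, 397, 396, 401, 402, 395, 400, 399, 401, 405, 368, 260, 137, 144, 134, 133, 137, 145, 161, 158, 175, 202, 196, 194, 219, 229, 236, 227]
284 [-0.0446 -0.0027]
291 [-0.0469 -0.0027]
```

Request:
{"op": "send_rows", "data": {"xyz": [[0.004, 0.0016, 0], [0.004, 0, 0], [0, 0, 0.01], [0, 0, 0.01], [0, 0, 0.01], [0, 0, 0.01], [0, 0, 0.01], [0, 0, 0.005], [0, 0, 0.003], [0, 0, 0], [0, 0, 0]], "rotation": [[0, 0, 0], [0, 0, 0], [0, 0, 0], [0, 0, 0], [0, 0, 0], [0, 0, 0], [0, 0, 0], [0, 0, 0], [0, 0, 0], [0, 0, 0], [0, 0, 0]], "jaw": [0.5, 0.5, 0.5, 0.5, 0.5, 0.5, 0.5, 0.5, 0.5, 0.5, 0.5]}}

```text
time_s: 14.45
tool_pos: [0.4902, 0.3448, 0.189]
tool_rot: [180.0, 0.0, -176.5]
force: [0.7, 1.3, 0.0]
grip_width: 0.0438
grasp_force: 0.0
```

Request:
{"op": "send_rows", "data": {"xyz": [[-0.002, 0, 0], [-0.002, 0, 0], [-0.002, 0, 0], [-0.002, 0, 0], [-0.002, 0, 0], [0, 0, 0]], "rotation": [[0, 0, 0], [0, 0, 0], [0, 0, 0], [0, 0, 0], [0, 0, 0], [0, 0, 0]], "jaw": [0.5, 0.5, 0.5, 0.5, 0.5, 0.5]}}

```text
time_s: 15.05
tool_pos: [0.5005, 0.3452, 0.1887]
tool_rot: [180.0, 0.0, -176.5]
force: [0.3, 0.0, -0.7]
grip_width: 0.0434
grasp_force: 0.0
```

Request:
{"op": "send_rows", "data": {"xyz": [[-0.002, 0, 0], [-0.002, 0, 0], [-0.002, 0, 0], [-0.002, 0, 0], [-0.002, 0, 0], [0, 0, 0]], "rotation": [[0, 0, 0], [0, 0, 0], [0, 0, 0], [0, 0, 0], [0, 0, 0], [0, 0, 0]], "jaw": [0.5, 0.5, 0.5, 0.5, 0.5, 0.5]}}

```text
time_s: 15.65
tool_pos: [0.5075, 0.3465, 0.1886]
tool_rot: [-179.9, -0.3, -176.4]
force: [-7.3, -2.2, 5.5]
grip_width: 0.0435
grasp_force: 4.0
```

```bash
cat >> rel.py <<'E'
def bay():
    o=env.get_obs();a=np.radians(3.55);M=np.array([[np.cos(a),-np.sin(a)],[np.sin(a),np.cos(a)]])
    print(round(o["time_s"],2),"bay",((o["tool_pos"][:2]-[.5602,.3486])@M).round(4),"F",(o["force"][:2]@M).round(2),o["force"][2].round(1),o["tool_rot"][2].round(2),"T",o["wrist_torque"].round(2))
E
python3 -c "
from rel import *
bay()"
```

```text
15.65 bay [-0.0527  0.0012] F [-7.45 -1.79] 5.5 -176.36 T [-0.35  1.57 -0.02]
```

Request:
{"op": "send_rows", "data": {"xyz": [[-0.002, 0, 0], [-0.002, 0, 0], [-0.002, 0, 0], [-0.002, 0, 0], [-0.002, 0, 0], [-0.002, 0, 0], [-0.002, 0, 0]], "rotation": [[0, 0, 0], [0, 0, 0], [0, 0, 0], [0, 0, 0], [0, 0, 0], [0, 0, 0], [0, 0, 0]], "jaw": [0.5, 0.5, 0.5, 0.5, 0.5, 0.5, 0.5]}}

```text
time_s: 16.35
tool_pos: [0.5213, 0.3478, 0.1886]
tool_rot: [-180.0, -0.3, -176.3]
force: [-7.7, 0.3, 4.1]
grip_width: 0.0435
grasp_force: 4.0
```

```bash
python3 -c "
from rel import *
bay()"
```

```text
16.35 bay [-0.0389  0.0016] F [-7.66  0.75] 4.1 -176.33 T [-0.1   1.62 -0.01]
```

Request:
{"op": "send_rows", "data": {"xyz": [[-0.002, 0, 0], [-0.002, 0, 0], [-0.002, 0, 0], [-0.002, 0, 0], [-0.002, 0, 0], [-0.002, 0, 0], [-0.002, 0, 0]], "rotation": [[0, 0, 0], [0, 0, 0], [0, 0, 0], [0, 0, 0], [0, 0, 0], [0, 0, 0], [0, 0, 0]], "jaw": [0.5, 0.5, 0.5, 0.5, 0.5, 0.5, 0.5]}}

```text
time_s: 17.05
tool_pos: [0.5352, 0.3487, 0.1885]
tool_rot: [-180.0, -0.3, -176.3]
force: [-8.4, -0.6, 4.6]
grip_width: 0.0435
grasp_force: 4.0
```

```bash
python3 -c "
from rel import *
bay()"
```

```text
17.05 bay [-0.0249  0.0017] F [-8.42 -0.07] 4.6 -176.33 T [-0.03  1.62  0.02]
```

Request:
{"op": "send_rows", "data": {"xyz": [[-0.002, 0, 0], [-0.002, 0, 0], [-0.002, 0, 0], [-0.002, 0, 0], [-0.002, 0, 0]], "rotation": [[0, 0, 0], [0, 0, 0], [0, 0, 0], [0, 0, 0], [0, 0, 0]], "jaw": [0.5, 0.5, 0.5, 0.5, 0.5]}}

```text
time_s: 17.55
tool_pos: [0.5452, 0.3494, 0.1885]
tool_rot: [-180.0, -0.3, -176.3]
force: [-8.8, 0.6, 4.3]
grip_width: 0.0432
grasp_force: 4.0
```

Request:
{"op": "send_rows", "data": {"xyz": [[-0.001, 0, 0], [-0.001, 0, 0], [-0.001, 0, 0]], "rotation": [[0, 0, 0], [0, 0, 0], [0, 0, 0]], "jaw": [0.5, 0.5, 0.5]}}

```text
time_s: 17.85
tool_pos: [0.5481, 0.3496, 0.1885]
tool_rot: [-180.0, -0.4, -176.3]
force: [-7.7, -1.2, 3.6]
grip_width: 0.0434
grasp_force: 4.1
```

```bash
python3 -c "
from rel import *
bay()"
```

```text
17.85 bay [-0.012   0.0017] F [-7.79 -0.75] 3.6 -176.33 T [-0.09  1.69  0.02]
```

Baseline sliding force is about 8 N. From here I advance 2 mm per call (at most 3 N more on the stop each time), checking the force after every call.

Request:
{"op": "send_rows", "data": {"xyz": [[-0.001, 0, 0], [-0.001, 0, 0], [0, 0, 0]], "rotation": [[0, 0, 0], [0, 0, 0], [0, 0, 0]], "jaw": [0.5, 0.5, 0.5]}}

```text
time_s: 18.15
tool_pos: [0.5504, 0.3497, 0.1886]
tool_rot: [-180.0, -0.3, -176.3]
force: [-7.3, -0.7, 4.5]
grip_width: 0.0434
grasp_force: 3.7
```

Request:
{"op": "send_rows", "data": {"xyz": [[-0.001, 0, 0], [-0.001, 0, 0], [0, 0, 0]], "rotation": [[0, 0, 0], [0, 0, 0], [0, 0, 0]], "jaw": [0.5, 0.5, 0.5]}}

```text
time_s: 18.45
tool_pos: [0.5524, 0.3498, 0.1885]
tool_rot: [-180.0, -0.3, -176.3]
force: [-7.6, -0.6, 4.0]
grip_width: 0.0436
grasp_force: 3.6
```

Request:
{"op": "send_rows", "data": {"xyz": [[-0.001, 0, 0], [-0.001, 0, 0], [0, 0, 0]], "rotation": [[0, 0, 0], [0, 0, 0], [0, 0, 0]], "jaw": [0.5, 0.5, 0.5]}}

```text
time_s: 18.75
tool_pos: [0.5543, 0.35, 0.1886]
tool_rot: [-180.0, -0.3, -176.3]
force: [-7.3, 0.1, 4.0]
grip_width: 0.0434
grasp_force: 3.7
```

Request:
{"op": "send_rows", "data": {"xyz": [[-0.001, 0, 0], [-0.001, 0, 0], [0, 0, 0]], "rotation": [[0, 0, 0], [0, 0, 0], [0, 0, 0]], "jaw": [0.5, 0.5, 0.5]}}

```text
time_s: 19.05
tool_pos: [0.5564, 0.3501, 0.1886]
tool_rot: [-180.0, -0.3, -176.3]
force: [-6.8, -0.5, 3.8]
grip_width: 0.0434
grasp_force: 3.7
```

Request:
{"op": "send_rows", "data": {"xyz": [[-0.001, 0, 0], [-0.001, 0, 0], [0, 0, 0]], "rotation": [[0, 0, 0], [0, 0, 0], [0, 0, 0]], "jaw": [0.5, 0.5, 0.5]}}

```text
time_s: 19.35
tool_pos: [0.5584, 0.3502, 0.1886]
tool_rot: [180.0, -0.3, -176.3]
force: [-7.0, -0.1, 3.8]
grip_width: 0.0436
grasp_force: 3.7
```

Request:
{"op": "send_rows", "data": {"xyz": [[-0.001, 0, 0], [-0.001, 0, 0], [0, 0, 0]], "rotation": [[0, 0, 0], [0, 0, 0], [0, 0, 0]], "jaw": [0.5, 0.5, 0.5]}}

```text
time_s: 19.65
tool_pos: [0.5603, 0.3503, 0.1885]
tool_rot: [180.0, -0.3, -176.3]
force: [-6.2, -0.7, 3.6]
grip_width: 0.0435
grasp_force: 3.7
```

Request:
{"op": "send_rows", "data": {"xyz": [[-0.001, 0, 0], [-0.001, 0, 0], [0, 0, 0]], "rotation": [[0, 0, 0], [0, 0, 0], [0, 0, 0]], "jaw": [0.5, 0.5, 0.5]}}

```text
time_s: 19.95
tool_pos: [0.5617, 0.3505, 0.1885]
tool_rot: [-180.0, -0.4, -176.3]
force: [-8.1, -1.2, 5.1]
grip_width: 0.0433
grasp_force: 4.7
```

Request:
{"op": "send_rows", "data": {"xyz": [[-0.001, 0, 0], [-0.001, 0, 0], [0, 0, 0]], "rotation": [[0, 0, 0], [0, 0, 0], [0, 0, 0]], "jaw": [0.5, 0.5, 0.5]}}

```text
time_s: 20.25
tool_pos: [0.563, 0.3508, 0.1886]
tool_rot: [-179.9, -0.5, -176.3]
force: [-11.4, -2.6, 7.0]
grip_width: 0.0433
grasp_force: 5.8
```

Contact: the force rises from about 7 to 11.4 N. One more millimetre for margin, then I back off gently.

Request:
{"op": "send_rows", "data": {"xyz": [[-0.001, 0, 0], [0, 0, 0], [0, 0, 0]], "rotation": [[0, 0, 0], [0, 0, 0], [0, 0, 0]], "jaw": [0.5, 0.5, 0.5]}}

```text
time_s: 20.55
tool_pos: [0.5635, 0.3509, 0.1885]
tool_rot: [-179.9, -0.6, -176.3]
force: [-12.7, -2.2, 8.5]
grip_width: 0.0434
grasp_force: 6.5
```

```bash
python3 -c "
from rel import *
bay()"
```

```text
20.55 bay [0.0035 0.0021] F [-12.77  -1.39] 8.5 -176.29 T [-0.42  2.69 -0.09]
```

Request:
{"op": "send_rows", "data": {"xyz": [[0.001, 0, 0], [0.001, 0, 0], [0.001, 0, 0], [0.001, 0, 0], [0.001, 0, 0], [0.001, 0, 0], [0.001, 0, 0], [0.001, 0, 0], [0.001, 0, 0], [0, 0, 0], [0, 0, 0]], "rotation": [[0, 0, 0], [0, 0, 0], [0, 0, 0], [0, 0, 0], [0, 0, 0], [0, 0, 0], [0, 0, 0], [0, 0, 0], [0, 0, 0], [0, 0, 0], [0, 0, 0]], "jaw": [0.5, 0.5, 0.5, 0.5, 0.5, 0.5, 0.5, 0.5, 0.5, 0.5, 0.5]}}

```text
time_s: 21.65
tool_pos: [0.5594, 0.3485, 0.1888]
tool_rot: [-180.0, 0.0, -176.5]
force: [0.5, 0.1, 1.2]
grip_width: 0.0439
grasp_force: 0.0
```

Request:
{"op": "send_rows", "data": {"xyz": [[0.01, 0, 0], [0.01, 0, 0], [0.01, 0, 0], [0, 0, -0.03], [0, 0, -0.03], [0, 0, -0.03], [0.04, 0, -0.01], [0.04, 0, 0], [0, -0.04, 0], [0, -0.04, 0], [0, -0.04, 0], [0, -0.04, 0], [0, -0.04, 0], [0, -0.04, 0], [0, 0, 0]], "rotation": [[0, 0, 0], [0, 0, 0], [0, 0, 0], [0, 0, 0], [0, 0, 0], [0, 0, 0], [0, 0, 0], [0, 0, 0], [0, 0, 0], [0, 0, 0], [0, 0, 0], [0, 0, 0], [0, 0, 0], [0, 0, 0], [0, 0, 0]], "jaw": [0.5, 0.5, 0.5, 0.5, 0.5, 0.5, 0.5, 0.5, 0.5, 0.5, 0.5, 0.5, 0.5, 0.5, 0.5]}}

```text
time_s: 23.15
tool_pos: [0.464, 0.0964, 0.2876]
tool_rot: [-179.7, -0.1, -177.0]
force: [1.3, -0.0, 0.8]
grip_width: 0.0437
grasp_force: 0.0
```

```bash
python3 -c "
from rel import *
import cv2
bay()
t=env.read_camera('top')['image']
cv2.imwrite('pics/top4.png',cv2.convertScaleAbs(cv2.resize(t[175:325,135:335],None,fx=4,fy=4,interpolation=2),alpha=1.5))"
```

```text
23.15 bay [-0.1116 -0.2458] F [ 1.27 -0.1 ] 0.8 -177.04 T [ 0.12 -0.12 -0.06]
```

View pics/top4.png

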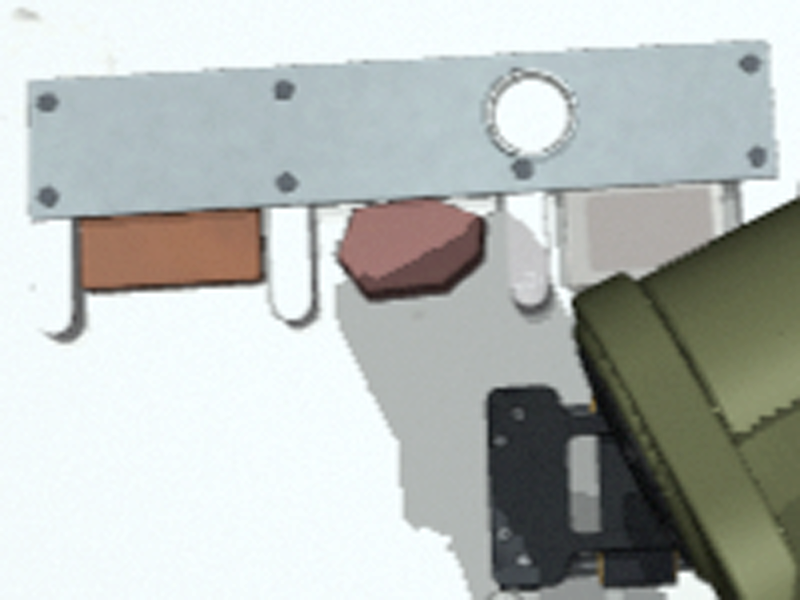

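The block sits square in the left bay; its rear top edge runs from (82,289) to (262,280). The ore, the resin and the cap look unmoved. I'll check the depth of the rear edge.

Run:
```python
from geo import *
from cell import env
c=env.read_camera("top"); a=np.radians(3.55);M=np.array([[np.cos(a),-np.sin(a)],[np.sin(a),np.cos(a)]])
for p in[(82,289),(262,280)]:
    u=(np.array(p)+.5)/4-.5+[135,175]
    v=np.r_[(u-[c["cx"],c["cy"]])/[c["fx"],c["fy"]],1]; o=-c["R"].T@c["t"]; w=c["R"].T@v
    X=o+w*(.017-o[2])/w[2]; print(((X[:2]-[.5602,.3486])@M).round(4))
```

```text
[0.014 0.044]
[ 0.0134 -0.0397]
```

```bash
python3 -c "
from cell import env
print(env.sign_off())"
```

```text
the job is handed in; nothing more can be done
None
```

I slid the block into the free left bay (bay1) and pressed it on the sprung stop with an estimated 5–6 N before letting go. It sits about 43 mm inside the mouth, 2 mm off the middle and square. I handed the job in at about 23 s and no verdict came back; the force still bearing on the stop after release could not be measured directly.

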